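Tighten the trivet press with fingertip strokes

ROBOT

A 7-joint arm with a two-finger parallel gripper is mounted at the origin on the work surface. World frame = base frame: x ahead of the robot, y to its left, z up, the work surface at z = 0. Lengths are in m, angles in rad, forces in N, time in s.
With the tool pointing down it reaches from about 0.425 to 0.875 m from the base axis. Payload 4.7 kg.
Tool frame: the origin (TCP) lies on the mounting face of the last link; the fingertips stand 182 mm ahead of it and the grasp point (between the pads) lies 164 mm ahead of it; z points along the fingers, y is the direction in which the jaws open and shut (so a half turn about z gives the same grasp; the last joint's range is limited). The gripper opens to 87 mm and grips with 3 to 60 N. Pads are 19 mm wide; open, the fingers measure 117 mm over their backs; the gripper's body (75 mm by 190 mm) begins 51 mm behind the grasp point.
Start: joints at [1.2, 0.321, -0.07, 1.45, 0.023, 1.371, -0.057], TCP at [0.244, -0.602, 0.405] pointing down, gripper open.
Joint ranges: [-2.86, 2.86], [-0.3, 2.09], [-1.38, 1.24], [0.06, 2.45], [-1.56, 4.7], [0.09, 2.05], [-2.69, 2.69]. Speed limits (rad/s): [2.57, 2.57, 3.14, 3.14, 3.14, 3.14, 3.14].

INTERFACE

Orientations are given as a rotation vector (axis times angle).
In Python, from bench import ctrl gives the robot as it stands. The module is installed in compiled form; this text tells all that it offers.
- The arm moves only by the tool play_rows, never from a script. Its argument "targets" is text: rows parted by semicolons, each of 7 numbers parted by spaces: the shift along the tool's x, y, z in cm, then the turn, a rotation vector about the tool's x, y, z in rad, then the opening, from -1 (shut) to 1 (fully open). In form: x y z ax ay az grip; .... A call has 1 to 20 rows; each row shifts and turns the pose as measured when the row begins, along the tool's axes as they then stand; what a row does not reach is not made up. A row lasts 1/8 s, in which the tool goes at most 62.5 mm and 10.7 degrees, less where a joint would pass 70% of its speed; a pose out of reach is approached as far as the arm can. A call is refused whole if a number of a shift passes 6.25 or a number of a turn 0.188, either way. A call with a gripper value outside its range is refused whole. The fingers move at their own pace and stop on an object; "newtons" is the grip in N (left out, the last holds). Time passes only in rows, so rows that do not move let the fingers close. It gives the time, the measured TCP pose, the force and the opening at its end, in the units of the state.
- ctrl.get_state(): the state, without advancing time (a new reading comes with each control period).
- ctrl.get_image(name): name is "side" or "top" or "wrist"; returns a dict with "pixels" (384x512x3 uint8, blue, green, red), "depth" (384x512 float32, m along the optical axis (not along the pixel's ray), 0 where there is no reading), "intrinsics" (3x3 intrinsics, pixels), "R" (3x3) and "t" (3): a world point X has camera coordinates R X + t. Camera axes: x right, y down, z forward; pixel columns grow to the right and rows downward; lengths in m; the calibration is good to about 2 mm. A picture is of the moment at which its call begins.
- ctrl.close_job(): hands the job in, once; it reports no verdict.
The state is a dict: "time": time; "joint_positions": joint angles; "qd": joint speeds; "joint_torque": joint torques, N m; "position": TCP position; "tool_rot": TCP orientation; "ft_force": force on the tool from outside, world axes, zero at the start; "torque": the same for the moment, N m; "grip_width": opening from 0.0 (shut) to 1.0 (fully open).
Only numpy, scipy, OpenCV 4.12 (cv2) and the standard library are available. Lean on these libraries where they do the work, as an engineer would, in place of code of your own. Each camera call takes 0.05 s, during which the arm holds its last target.

TASK

The mended wooden trivet is lying in the small screw press on the counter. With fingertips only, push the wings of the red wing nut round clockwise (seen from above), stroke after stroke, until the nut comes to its stop and the pad presses firmly on the trivet; do not grip the nut or its wings. Leave the trivet lying where it is, and neither shift nor lift anything else on the counter.

Things in the scene. Friction and masses are not known exactly. Their poses are not given: they have to be found in the camera images.
- press: small screw press fixed to the counter; origin on the vertical spindle axis at the underside, z up, x towards its column (at yaw 0 on the far side from the robot; yaw up to 25 degrees either way). Wooden base 190 x 150 x 14 mm (x -75 to 115). Steel column 50 mm wide at x 84 to 106, 135 mm high. Lower arm 36 mm wide, z 84 to 98, from column to x = -21
- strap (a point): on the axis, on top of the upper steel strap (135 mm up): 22 mm wide, 8 mm thick, running from the press's column to a 24 mm round eye on the axis, 4 mm above the wings. The 12 mm spindle sticks up out of the eye, to 155 mm above the counter at most. A finger from above reaches the wings all round except under the strap, so it cannot go full circle
- hub (a point): on the spindle axis, in the middle of the wings' height (112 mm above the counter). The red wing nut is captive between lower arm and strap and turns without rising or sinking; its round boss is 22 mm in diameter, its three wings stand 120 degrees apart, tips 45 mm from the axis
- wing_nut (a joint): turn of the red wing nut in rad, growing clockwise seen from above (tightening); hard stop at 9.0, starts at 0.6 to 3.6. At 0 wing_a points along the press's -x. Each rad lowers the pad 1.91 mm; it meets the trivet at about 6.9 and is then pressed on it by a spring (4 N per mm). Stays where left; friction 0.06 N m, up to 0.1 N m near the stop
- wing_a (a point): one of the nut's three identical red wings; frame origin on the nut's vertical axis in the middle of the wings' height, own x axis along the wing outwards, z up. The wing is 8 mm thick (own y from -4 to 4), runs from own x 9 to 45 mm and from 101 to 123 mm above the counter
- wing_b (a point): one of the nut's three identical red wings; frame origin on the nut's vertical axis in the middle of the wings' height, own x axis along the wing outwards, z up. The wing is 8 mm thick (own y from -4 to 4), runs from own x 9 to 45 mm and from 101 to 123 mm above the counter
- wing_c (a point): one of the nut's three identical red wings; frame origin on the nut's vertical axis in the middle of the wings' height, own x axis along the wing outwards, z up. The wing is 8 mm thick (own y from -4 to 4), runs from own x 9 to 45 mm and from 101 to 123 mm above the counter
- pad: round black rubber pad, 44 mm in diameter and 10 mm thick, at the lower end of the spindle; its origin is on the axis, 43.2 mm below the pad's lower face
- trivet: loose round wooden trivet, 124 mm in diameter, 16 mm thick, lying on the press's base under the pad; origin at the centre of its underside, 14 mm above the counter
- lunchbox: purple lunchbox, 134 x 184 x 64 mm, loose, not to be disturbed; origin at the centre of its underside
- container_a: clear container with clip-on lid and green clips, 124 x 96 x 60 mm, loose, not to be disturbed; origin at the centre of its underside
- container_b: clear container with clip-on lid and blue clips, 124 x 96 x 60 mm, loose, not to be disturbed; origin at the centre of its underside
- cup: steel measuring cup, 68 mm across, 50 mm high, flat handle to 107 mm along its +y, loose, not to be disturbed; origin at the centre of the cup's underside
- spatula: spatula with wooden handle and yellow silicone blade, 225 mm long along its x, 12 mm high, loose, not to be disturbed; origin on its underside
- glue: small glue bottle with orange cap, 40 mm in diameter, 100 mm high, loose, not to be disturbed; origin at the centre of its underside

How it is judged:
By the outcome, as a careful person would: the job done as asked, in the order asked, and still so for the second after the job is handed in, with the robot touching nothing.
It also fails if it takes over 64 s, if anything falls off the work surface, if the arm or the gripper's body presses on something with over 40 N, if the wrist force passes 120 N, or if a joint passes its speed limit or range.

## Working session

There is one attempt and no reset: what is moved stays moved. The work goes in short steps, Python scripts to look and compute and a tool call to move; the robot and the scene stay as the last step left them, time stands still between calls to the robot, and variables do not carry over. Pictures are saved under pics/ and viewed, and the job is handed in when it is done.

Besides the shell and the picture viewer there is one more tool, called after "Emit:" in YAML: its name, and indented under it one key for each argument. play_rows: Moves the arm, as the interface text tells. Its arguments: {"type":"object","properties":{"targets":{"type":"string"},"newtons":{"type":"number"}},"required":["targets"]}

```bash
mkdir -p pics; cat > h.py <<'E'
import numpy as np,cv2
from bench import ctrl
def shot(n,f):
    d=ctrl.get_image(n); cv2.imwrite('pics/'+f,d['pixels']); np.savez('/tmp/'+n+'.npz',**{k:np.asarray(v) for k,v in d.items()}); return d
def load(n): return np.load('/tmp/'+n+'.npz')
def world(d,u,v,z=None):
    K,R,t=d['intrinsics'],d['R'],d['t']
    r=np.linalg.inv(K)@np.array([u,v,1.])
    if z is None:
        return R.T@(r*d['depth'][int(round(v)),int(round(u))]-t)
    c=-R.T@t; w=R.T@r
    return c+w*(z-c[2])/w[2]
def proj(d,X):
    p=d['intrinsics']@(d['R']@np.array(X)+d['t']); return p[:2]/p[2]
E
python3 - <<'E'
from h import *
for n in('side','top','wrist'): shot(n,n+'0.png')
print(ctrl.get_state())
E
```

```text
{'time': 0.15, 'joint_positions': array([ 1.20009086,  0.32167182, -0.07011668,  1.45137867,  0.02261955,
        1.3707961 , -0.05689791]), 'qd': array([-0.00030525, -0.00429494, -0.00113388, -0.00342862, -0.00033344,
       -0.00019785,  0.00110984]), 'joint_torque': array([-1.89233592e-04, -4.91794896e+01, -4.04804125e-01, -3.12878680e+01,
       -6.39487943e-02,  4.04830731e-02,  1.19532092e-04]), 'position': array([ 0.24392728, -0.60233899,  0.4039085 ]), 'tool_rot': array([-3.08221217e+00, -6.00550228e-01,  5.84522829e-04]), 'ft_force': array([ 0.04809797,  0.31839411, -0.34222436]), 'torque': array([0.03968194, 0.01136111, 0.03583095]), 'grip_width': 1.000137976391413}
```

```bash
ls -la pics
```

```text
total 864
drwxr-xr-x 2 agent agent   4096 Dec  7 13:19 .
drwxr-xr-x 3 agent agent   4096 Dec  7 13:19 ..
-rw-r--r-- 1 agent agent 332901 Dec  7 13:19 side0.png
-rw-r--r-- 1 agent agent 275460 Dec  7 13:19 top0.png
-rw-r--r-- 1 agent agent 258102 Dec  7 13:19 wrist0.png
```

View pics/side0.png

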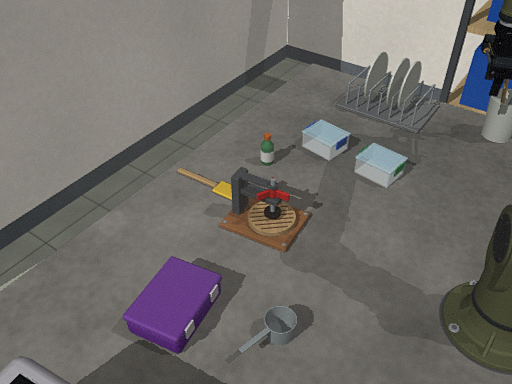

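View pics/top0.png

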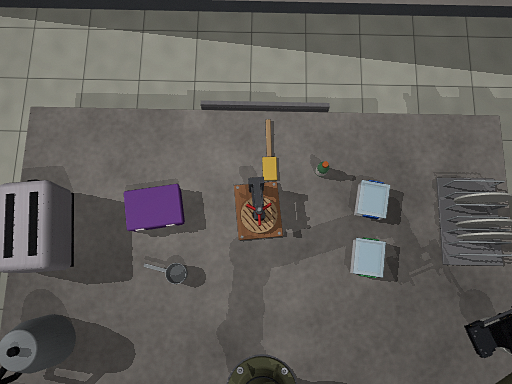

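View pics/wrist0.png

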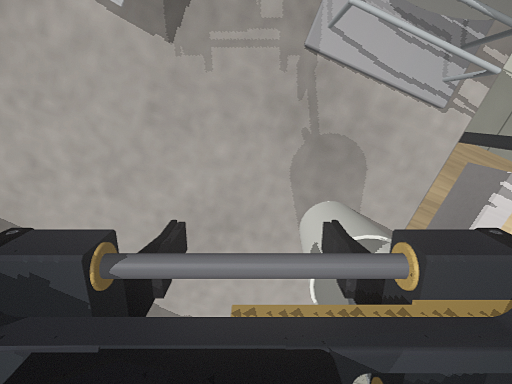

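```bash
python3 - <<'E'
from h import *
d=load('top'); im=d['pixels'][165:255,215:305]
cv2.imwrite('pics/topc.png',cv2.resize(im,None,fx=6.6,fy=6.6,interpolation=cv2.INTER_CUBIC))
s=load('side'); im=s['pixels'][155:255,210:320]
cv2.imwrite('pics/sidec.png',cv2.resize(im,None,fx=6,fy=6,interpolation=cv2.INTER_CUBIC))
for n in(d,s): print(n['intrinsics'],-n['R'].T@n['t'])
E
```

```text
[[399.20835012   0.         256.60044796]
 [  0.         399.20835012 197.48189664]
 [  0.           0.           1.        ]] [0.35972867 0.03313062 1.35462746]
[[495.48994206   0.         258.23435403]
 [  0.         495.48994206 194.31985172]
 [  0.           0.           1.        ]] [0.05878448 0.79810211 0.90313115]
```

View pics/topc.png

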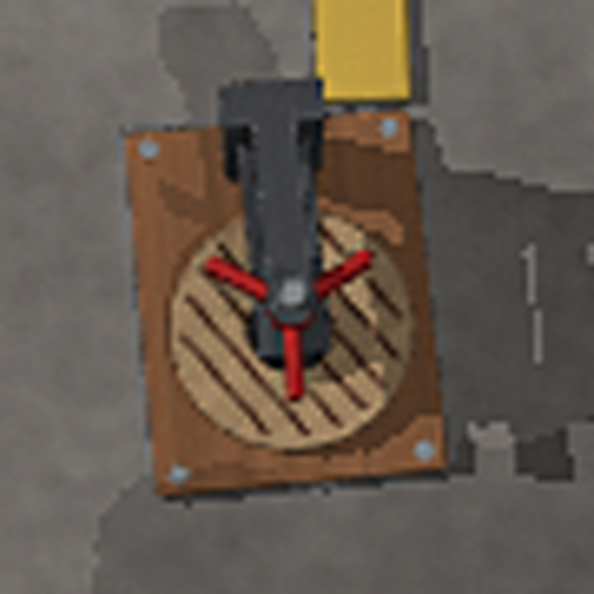

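View pics/sidec.png

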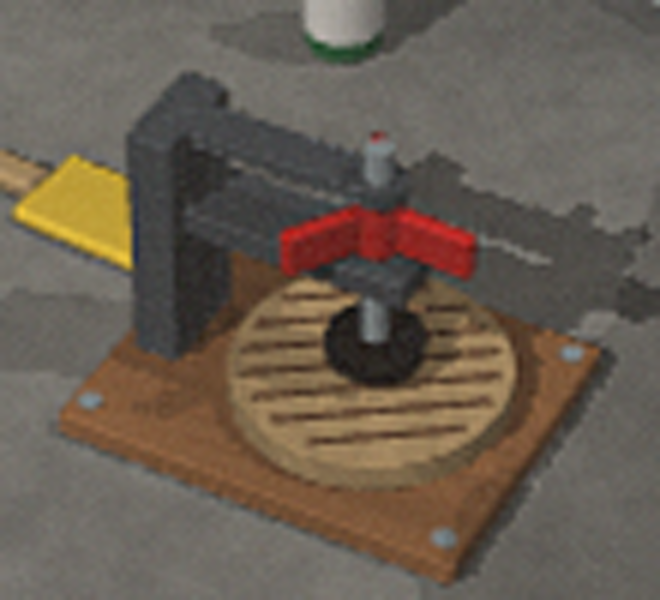

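```bash
python3 - <<'E'
from h import *
d=load('top')
def c(x,y,z): return world(d,215+(x+.5)/6.6-.5,165+(y+.5)/6.6-.5,z)
P=[c(x,y,.014) for x,y in[(126,132),(410,112),(446,466),(158,494)]]
for p in P: print(p)
print([np.linalg.norm(P[i]-P[i-1]) for i in range(4)])
ctr=sum(P)/4; ax=(P[0]+P[1]-P[2]-P[3]); ax/=np.linalg.norm(ax); yaw=np.arctan2(ax[1],ax[0])
o=ctr-ax*0.02
print('yaw',yaw,np.degrees(yaw),'origin',o)
print('spindle top(293,290) z.15:',c(293,288,.15), 'z.155',c(293,288,.155))
for n,(x,y) in dict(near=(294,398),left=(208,264),right=(370,258)).items():
    w=c(x,y,.123); v=w-o; print(n,w,np.hypot(v[0],v[1]),'ang world',np.degrees(np.arctan2(v[1],v[0])))
for n,x in dict(yawref=yaw).items(): pass
s=load('side')
def cs(x,y,z): return world(s,210+(x+.5)/6-.5,155+(y+.5)/6-.5,z)
print('side spindle',cs(377,140,.15)); print('corners',[cs(x,y,.014) for x,y in[(603,345),(448,576),(62,418)]])
print('tips side',cs(473,240,.123),cs(285,237,.123))
E
```

```text
[0.66958508 0.10651818 0.014     ]
[ 0.68330722 -0.04163507  0.014     ]
[ 0.498331  -0.0615377  0.014    ]
[0.48130773 0.08473329 0.014     ]
[np.float64(0.18953348669080206), np.float64(0.148787366753545), np.float64(0.18604385586811192), np.float64(0.14725825738963969)]
yaw 0.11122592320108052 6.372775971868137 origin [0.56325634 0.01979974 0.014     ]
spindle top(293,290) z.15: [0.56552013 0.01951047 0.15      ] z.155 [0.56466596 0.01956701 0.155     ]
near [0.51769913 0.01784132 0.123     ] 0.04559928881867253 ang world -177.53847418247022
left [0.58089441 0.05975546 0.123     ] 0.043675636244514975 ang world 66.18139695146724
right [ 0.58530735 -0.01713948  0.123     ] 0.04302038139013544 ang world -59.164747658745505
side spindle [0.56535182 0.01506275 0.15      ]
corners [array([ 0.49595364, -0.06423534,  0.014     ]), array([0.47751247, 0.09024614, 0.014     ]), array([0.66207327, 0.10804159, 0.014     ])]
tips side [0.51652493 0.01793308 0.123     ] [0.57934128 0.05967686 0.123     ]
```

```bash
cat >> h.py <<'E'
from scipy.spatial.transform import Rotation as Ro
O=np.array([0.5640,0.0190]); YAW=0.111
def plan(way,yawt=None,step=None):
    """way: list of world tcp xyz, one per row; yawt: target world angle of tool y per row or None"""
    s=ctrl.get_state(); p=np.array(s['position']); R=Ro.from_rotvec(s['tool_rot'])
    out=[]
    for i,w in enumerate(way):
        d=R.inv().apply(np.array(w)-p)*100
        if yawt is not None:
            yy=np.array([np.cos(yawt[i]),np.sin(yawt[i]),0]); zz=np.array([0,0,-1.])
            Rt=Ro.from_matrix(np.column_stack([np.cross(yy,zz),yy,zz]))
            rv=(R.inv()*Rt).as_rotvec()
        else: rv=np.zeros(3)
        d=np.round(d,2); rv=np.round(rv,3)
        out.append(' '.join('%g'%v for v in [*d,*rv,-1]))
        p=p+R.apply(d/100); R=R*Ro.from_rotvec(rv)
    print('; '.join(out))
def st():
    s=ctrl.get_state(); R=Ro.from_rotvec(s['tool_rot']).as_matrix()
    q=s['position'][:2]+R[:2,2]*0.182-O
    print('t',s['time'],'p',s['position'].round(4),'tip z',s['position'][2]+R[2,2]*.182,'tip rel axis mm',(q*1000).round(1),'r,ang',np.hypot(*q)*1000,np.degrees(np.arctan2(q[1],q[0]))%360,'tooly',np.degrees(np.arctan2(R[1,1],R[0,1])),'tilt',R[2,2],'F',s['ft_force'].round(2),'T',s['torque'].round(2),'g',s['grip_width'],'j',s['joint_positions'].round(2))
E
python3 - <<'E'
from h import *
d=load('top')
for u,v in[(440,265),(440,177),(500,265)]: print(world(d,u,v))
st()
s=ctrl.get_state()
a=np.array(s['position']); R=Ro.from_rotvec(s['tool_rot']).as_matrix(); y0=np.arctan2(R[1,1],R[0,1])
b=np.array([O[0]-.036,O[1]-.025,.404])
N=14
plan([a+(b-a)*i/N for i in range(1,N+1)],[y0+(YAW-y0)*i/N for i in range(1,N+1)])
E
```

```text
[ 0.40956733 -0.59305031  0.00136327]
[ 0.7150757  -0.61622005 -0.00157082]
[ 0.41287206 -0.7888481   0.01213334]
t 0.15 p [ 0.2439 -0.6023  0.4039] tip z 0.22190869632526294 tip rel axis mm [-320.2 -621.1] r,ang 698.7732943687313 242.72799685051046 tooly -67.94881935339384 tilt -0.9999989244219777 F [ 0.05  0.32 -0.34] T [0.04 0.01 0.04] g 1.000137976391413 j [ 1.2   0.32 -0.07  1.45  0.02  1.37 -0.06]
3.48 -3.19 0 -0.001 0 -0.093 -1; 3.76 -2.85 0 -0 -0 -0.092 -1; 4.01 -2.49 0.01 -0 -0 -0.093 -1; 4.22 -2.11 -0 -0 -0 -0.093 -1; 4.39 -1.7 -0 -0 -0 -0.092 -1; 4.54 -1.3 -0 -0 -0 -0.093 -1; 4.64 -0.87 -0 -0 -0 -0.092 -1; 4.7 -0.44 -0 -0 -0 -0.093 -1; 4.71 -0 -0 -0 -0 -0.093 -1; 4.7 0.43 -0 -0 -0 -0.092 -1; 4.64 0.87 0 -0 -0 -0.093 -1; 4.54 1.29 0 -0 -0 -0.093 -1; 4.4 1.71 0 -0 -0 -0.092 -1; 4.22 2.11 0 -0 -0 -0.093 -1
```

Emit:
play_rows:
  targets: "3.5 -3.2 0 0 0 -0.093 -1; 3.8 -2.8 0 0 0 -0.093 -1; 4 -2.5 0 0 0 -0.093 -1; 4.2 -2.1 0 0 0 -0.093 -1; 4.4 -1.7 0 0 0 -0.093 -1; 4.5 -1.3 0 0 0 -0.093 -1; 4.6 -0.9 0 0 0 -0.093 -1; 4.7 -0.4 0 0 0 -0.093 -1; 4.7 0 0 0 0 -0.093 -1; 4.7 0.4 0 0 0 -0.093 -1; 4.6 0.9 0 0 0 -0.093 -1; 4.5 1.3 0 0 0 -0.093 -1; 4.4 1.7 0 0 0 -0.093 -1; 4.2 2.1 0 0 0 -0.093 -1; 0 0 0 0 0 0 -1"

```text
time: 2.02
position: [0.5213, 0.0178, 0.4005]
tool_rot: [-2.037, -2.386, -0.0]
ft_force: [0.2, -0.5, -0.7]
grip_width: 0.001
```

```bash
python3 - <<'E'
from h import *
st()
b=np.array([O[0]-.036,O[1]-.025,.34])
plan([b]*3,[YAW]*3)
shot('wrist','wrist1.png')
E
```

```text
t 2.025 p [0.5213 0.0178 0.4005] tip z 0.218471008258869 tip rel axis mm [-43.3  -0.7] r,ang 43.34694372540321 180.9339748140303 tooly 9.03583257572114 tilt -0.9999902830803986 F [ 0.15 -0.49 -0.74] T [-0.04 -0.13  0.02] g 0.0012356453486520613 j [ 0.59  0.09 -0.71  1.75  0.06  1.32  0.03]
-2.47 0.31 6.04 -0.003 -0.003 0.047 -1; -0 -0 -0 0 -0 -0 -1; -0 -0 -0 0 -0 -0 -1
```

View pics/wrist1.png

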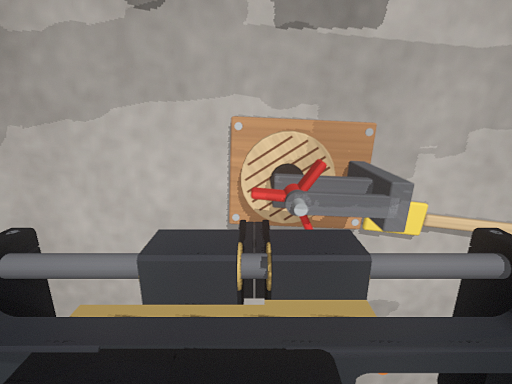

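```bash
python3 - <<'E'
from h import *
d=load('wrist')
print('spindle',world(d,301,208),world(d,301,208,.15))
for p in[(253,194),(324,164),(309,228)]: print(p,world(d,*p),world(d,*p,.123))
for p in[(232,117),(376,124)]: print(p,world(d,*p,.014))
cv2.imwrite('pics/w1c.png',cv2.resize(d['pixels'][110:240,220:400],None,fx=4.4,fy=4.4,interpolation=cv2.INTER_CUBIC))
E
```

```text
spindle [0.56313537 0.02100547 0.1498478 ] [0.56310013 0.02105416 0.15      ]
(253, 194) [0.52041613 0.01857753 0.12088514] [0.52032959 0.01919834 0.123     ]
(324, 164) [0.58166145 0.05895621 0.12364378] [0.58184177 0.05886653 0.123     ]
(309, 228) [ 0.58188788 -0.00757609  0.12212708] [ 0.58164405 -0.00723014  0.123     ]
(232, 117) [0.48214348 0.08471309 0.014     ]
(376, 124) [0.66679245 0.1051679  0.014     ]
```

View pics/w1c.png

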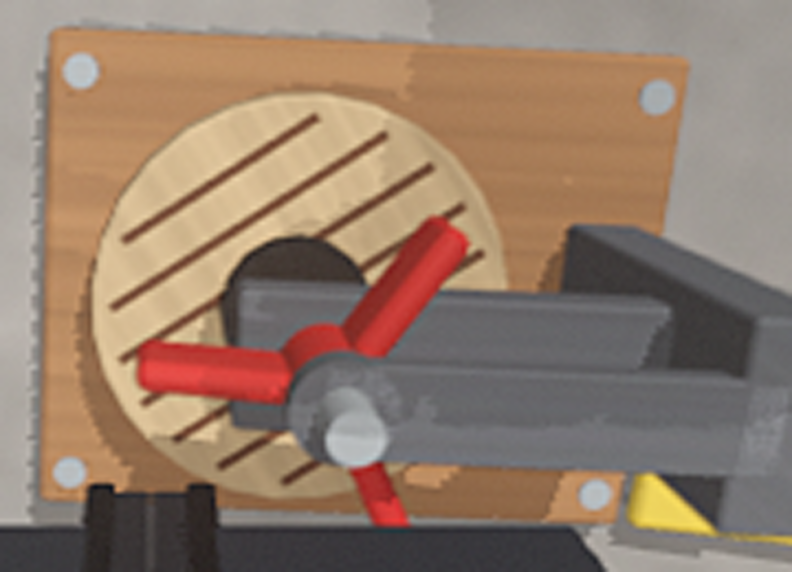

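Emit:
play_rows:
  targets: "-2.5 0.3 5 0 0 0.047 -1; 0 0 0 0 0 0 -1"

```text
time: 2.33
position: [0.5273, -0.0115, 0.3496]
tool_rot: [-2.103, -2.33, 0.005]
ft_force: [0.6, 0.9, 0.4]
grip_width: 0.007
```

```bash
python3 - <<'E'
from h import *
st()
E
```

```text
t 2.325 p [ 0.5273 -0.0115  0.3496] tip z 0.1675536224338151 tip rel axis mm [-37.5 -30.6] r,ang 48.39742244421538 219.27587566531415 tooly 5.8561208676744885 tilt -0.9999913350432423 F [0.55 0.92 0.4 ] T [ 0.01 -0.07 -0.03] g 0.00694088905219543 j [ 0.6   0.15 -0.68  1.81  0.1   1.23 -0.  ]
```

Emit:
play_rows:
  targets: "0.5 0 3 0 0 0 -1; 0 0 2 0 0 0 -1; 0 0 0 0 0 0 -1"

```text
time: 2.7
position: [0.5275, -0.0072, 0.3038]
tool_rot: [2.107, 2.328, -0.0]
ft_force: [0.2, 0.3, 0.1]
grip_width: 0.005
```

```bash
python3 - <<'E'
from h import *
st()
shot('side','side1.png'); s=load('side')
cv2.imwrite('pics/side1c.png',cv2.resize(s['pixels'][125:255,210:340],None,fx=4.6,fy=4.6,interpolation=cv2.INTER_CUBIC))
E
```

```text
t 2.7 p [ 0.5275 -0.0072  0.3038] tip z 0.12180144108058683 tip rel axis mm [-36.3 -26.4] r,ang 44.877822752540034 216.09342986965945 tooly 5.693705595010091 tilt -0.9999985679108885 F [0.16 0.28 0.13] T [-0.02 -0.11  0.01] g 0.005440684178131432 j [ 0.58  0.19 -0.68  1.86  0.13  1.13 -0.04]
```

View pics/side1c.png

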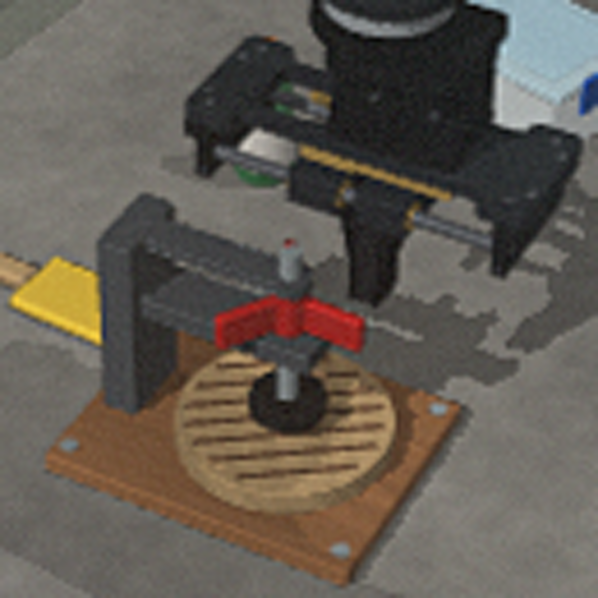

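Emit:
play_rows:
  targets: "0 0 1.6 0 0 0 -1; 0 0 0 0 0 0 -1"

```text
time: 3.0
position: [0.5288, -0.0072, 0.2904]
tool_rot: [2.105, 2.324, 0.004]
ft_force: [0.7, 0.8, 0.1]
grip_width: 0.007
```

```bash
cat >> h.py <<'E'
def arc(a0,a1,n,r=36,tz=.105):
    s=ctrl.get_state(); R=Ro.from_rotvec(s['tool_rot']).as_matrix()
    z=tz+.182
    way=[]
    for a in np.linspace(a0,a1,n+1)[1:]:
        w=O+r/1000*np.array([np.cos(np.radians(a)),np.sin(np.radians(a))]); way.append([*w,z])
    plan(way,[YAW]*n)
E
python3 - <<'E'
from h import *
st(); arc(216,132,7)
E
```

```text
t 3.0 p [ 0.5288 -0.0072  0.2904] tip z 0.10844083517217251 tip rel axis mm [-34.  -26.6] r,ang 43.166943015634715 218.06069731454465 tooly 5.667997433320379 tilt -0.9999745499179334 F [0.69 0.82 0.1 ] T [ 0.04 -0.05  0.03] g 0.007042035039982722 j [ 0.58  0.21 -0.68  1.87  0.15  1.1  -0.06]
1.13 0.34 0.34 0.006 0.003 -0.012 -1; 0.73 -0.15 0 0 -0 -0 -1; 0.76 0.01 0 0 -0 -0 -1; 0.73 0.16 0 0 -0 -0 -1; 0.69 0.31 0 0 -0 -0 -1; 0.6 0.44 0 0 -0 -0 -1; 0.5 0.57 0 0 -0 -0 -1
```

Emit:
play_rows:
  targets: "1.1 0.3 0.3 0.006 0.003 -0.012 -1; 0.7 -0.1 0 0 0 0 -1; 0.8 0 0 0 0 0 -1; 0.7 0.2 0 0 0 0 -1; 0.7 0.3 0 0 0 0 -1; 0.6 0.4 0 0 0 0 -1"

```text
time: 3.75
position: [0.5351, 0.0412, 0.288]
tool_rot: [2.094, 2.339, -0.004]
ft_force: [0.1, -1.9, -0.5]
grip_width: 0.006
```

```bash
python3 - <<'E'
from h import *
st()
shot('side','side2.png'); s=load('side')
cv2.imwrite('pics/side2c.png',cv2.resize(s['pixels'][125:255,210:340],None,fx=4.6,fy=4.6,interpolation=cv2.INTER_CUBIC))
E
```

```text
t 3.75 p [0.5351 0.0412 0.288 ] tip z 0.10602997353799964 tip rel axis mm [-28.9  21.6] r,ang 36.08711668761373 143.20989296047267 tooly 6.312776534122257 tilt -0.9999949936670715 F [ 0.12 -1.85 -0.52] T [-0.41  0.14 -0.02] g 0.005782312100244503 j [ 0.5   0.24 -0.7   1.85  0.17  1.11 -0.15]
```

View pics/side2c.png

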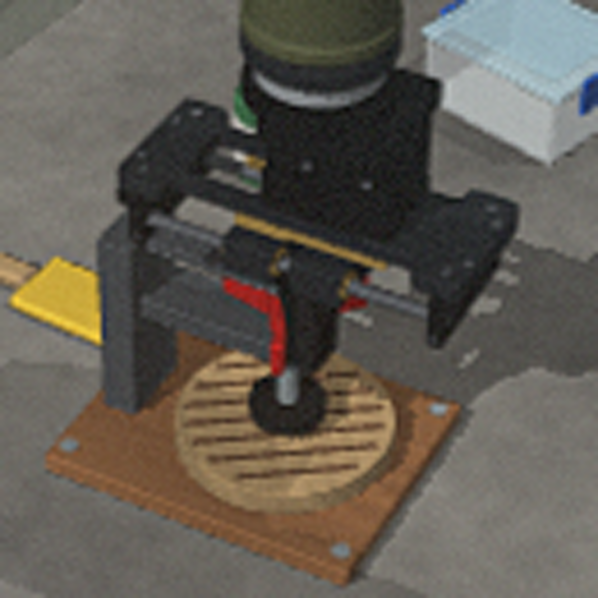

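```bash
python3 - <<'E'
from h import *
arc(143,63,7)
E
```

```text
0.31 0.51 0.11 0.001 0.002 0 -1; 0.35 0.62 0 -0 0 0 -1; 0.23 0.68 0 -0 0 0 -1; 0.08 0.72 0 -0 0 0 -1; -0.06 0.71 0 -0 0 0 -1; -0.2 0.69 0 -0 0 0 -1; -0.33 0.63 0 -0 0 0 -1
```

Emit:
play_rows:
  targets: "0.3 0.5 0.1 0.001 0.002 0 -1; 0.4 0.6 0 0 0 0 -1; 0.3 0.7 0 0 0 0 -1; 0.1 0.7 0 0 0 0 -1; 0 0.7 0 0 0 0 -1; -0.2 0.7 0 0 0 0 -1; 0 0 0 0 0 0 -1"

```text
time: 4.68
position: [0.5755, 0.0581, 0.286]
tool_rot: [-2.09, -2.339, 0.0]
ft_force: [0.4, 0.2, 0.3]
grip_width: 0.002
```

```bash
python3 - <<'E'
from h import *
st(); arc(70,60,2)
shot('top','top2.png'); s=load('top')
cv2.imwrite('pics/top2c.png',cv2.resize(s['pixels'][165:255,215:305],None,fx=6.6,fy=6.6,interpolation=cv2.INTER_CUBIC))
shot('wrist','wrist2.png')
E
```

```text
t 4.675 p [0.5755 0.0581 0.286 ] tip z 0.10397707226975472 tip rel axis mm [10.8 39.7] r,ang 41.088196625463056 74.81369708360029 tooly 6.425430757970873 tilt -0.9999876166608946 F [0.35 0.25 0.27] T [ 0.01 -0.13  0.03] g 0.0017859176999474047 j [ 0.44  0.34 -0.69  1.75  0.23  1.14 -0.21]
-0.68 0.3 -0.11 -0.003 -0.004 0.001 -1; -0.18 0.26 0 -0 0 0 -1
```

View pics/top2c.png

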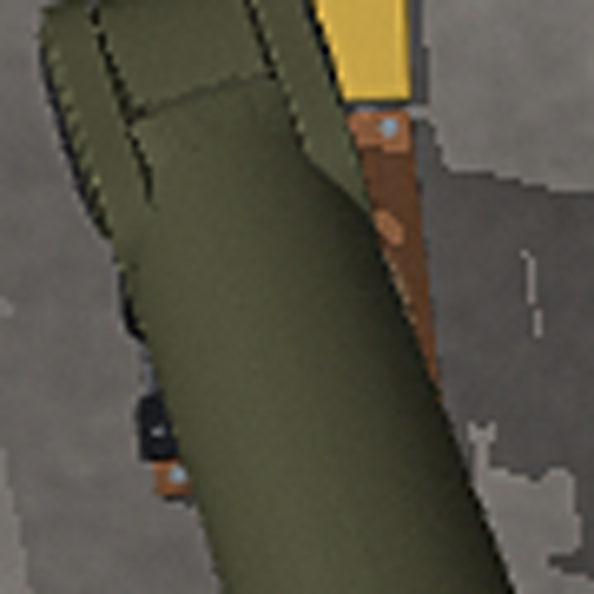

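View pics/wrist2.png

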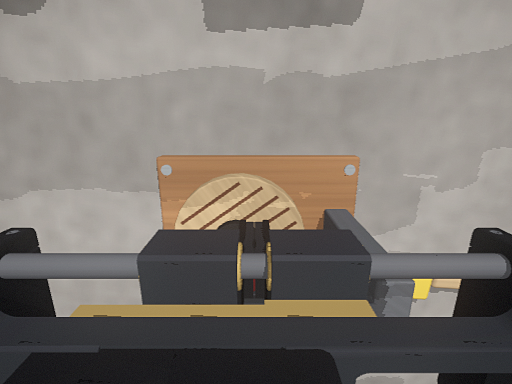

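Emit:
play_rows:
  targets: "-0.6 0.3 -0.1 -0.003 -0.004 0 -1; -0.2 0.4 0 0 0 0 -1; 0 0 0 0 0 0 -1"

```text
time: 5.15
position: [0.5832, 0.0512, 0.2874]
tool_rot: [2.092, 2.343, 0.001]
ft_force: [-0.0, 1.8, -1.0]
grip_width: 0.006
```

```bash
python3 - <<'E'
from h import *
st()
E
```

```text
t 5.15 p [0.5832 0.0512 0.2874] tip z 0.1054209010197876 tip rel axis mm [19.3 32.2] r,ang 37.550924774534835 59.039920834122746 tooly 6.460159094739751 tilt -0.9999998240958222 F [-0.03  1.84 -0.98] T [ 0.2  -0.1  -0.03] g 0.006169461249326853 j [ 0.44  0.35 -0.69  1.74  0.24  1.14 -0.2 ]
```

Emit:
play_rows:
  targets: "0.4 -0.3 0 0 0 0 -1; 0 0 -4 0 0 0 -1; 0 0 -4 0 0 0 -1; 0 0 0 0 0 0 -1; -5 -0.3 0 0 0 0 -1; -4 0 0 0 0 0 -1; 0 0 0 0 0 0 -1"

```text
time: 6.02
position: [0.5862, -0.0367, 0.3684]
tool_rot: [2.088, 2.342, -0.001]
ft_force: [-0.7, 0.2, 0.0]
grip_width: 0.002
```

```bash
python3 - <<'E'
from h import *
st()
d=shot('wrist','wrist3.png')
cv2.imwrite('pics/w3c.png',cv2.resize(d['pixels'][90:250,170:400],None,fx=3.4,fy=3.4,interpolation=cv2.INTER_CUBIC))
shot('side','side3.png'); s=load('side')
cv2.imwrite('pics/side3c.png',cv2.resize(s['pixels'][125:255,210:340],None,fx=4.6,fy=4.6,interpolation=cv2.INTER_CUBIC))
E
```

```text
t 6.025 p [ 0.5862 -0.0367  0.3684] tip z 0.18638073229511645 tip rel axis mm [ 22.6 -56.2] r,ang 60.57180066334169 291.90277985586107 tooly 6.578460315559325 tilt -0.9999929916530974 F [-0.74  0.17  0.04] T [ 0.   -0.07  0.03] g 0.0022737895435859857 j [ 0.58  0.27 -0.66  1.64  0.17  1.28  0.  ]
```

View pics/w3c.png

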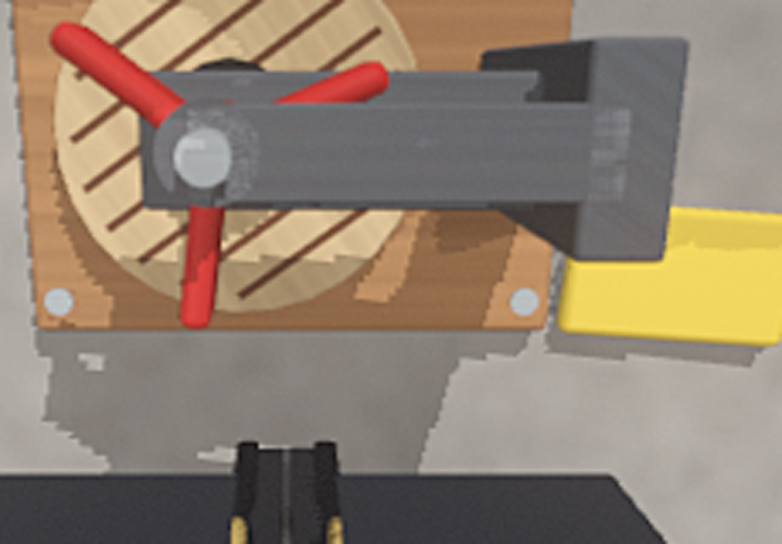

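View pics/side3c.png

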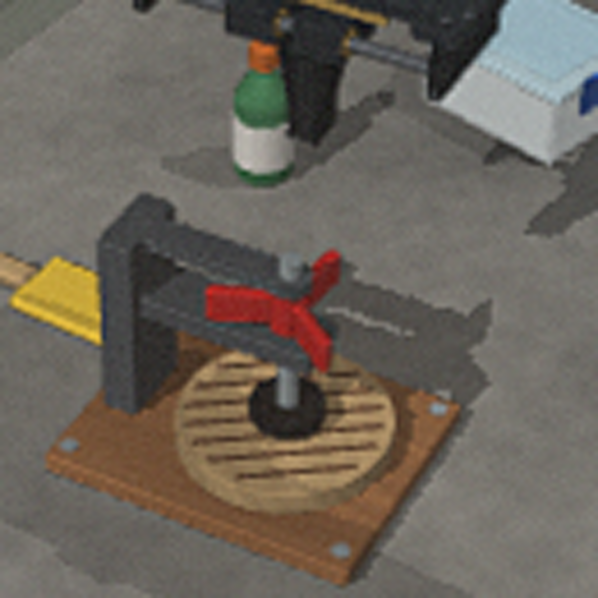

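Emit:
play_rows:
  targets: "2 0.6 0 0 0 0 -1; 0 0 0 0 0 0 -1; 0 0 3 0 0 0 -1; 0 0 0 0 0 0 -1"

```text
time: 6.62
position: [0.5887, -0.0075, 0.3374]
tool_rot: [2.075, 2.357, 0.001]
ft_force: [-0.3, -0.2, -0.4]
grip_width: 0.007
```

```bash
python3 - <<'E'
from h import *
st()
d=shot('wrist','wrist4.png')
cv2.imwrite('pics/w4c.png',cv2.resize(d['pixels'][90:250,170:400],None,fx=3.4,fy=3.4,interpolation=cv2.INTER_CUBIC))
E
```

```text
t 6.625 p [ 0.5887 -0.0075  0.3374] tip z 0.1554253614499494 tip rel axis mm [ 25.  -26.6] r,ang 36.46217265306659 313.18668060723354 tooly 7.298681152316665 tilt -0.9999988754817288 F [-0.31 -0.15 -0.39] T [-0.01 -0.1   0.03] g 0.006693044893924831 j [ 0.54  0.3  -0.67  1.68  0.2   1.23 -0.05]
```

View pics/w4c.png

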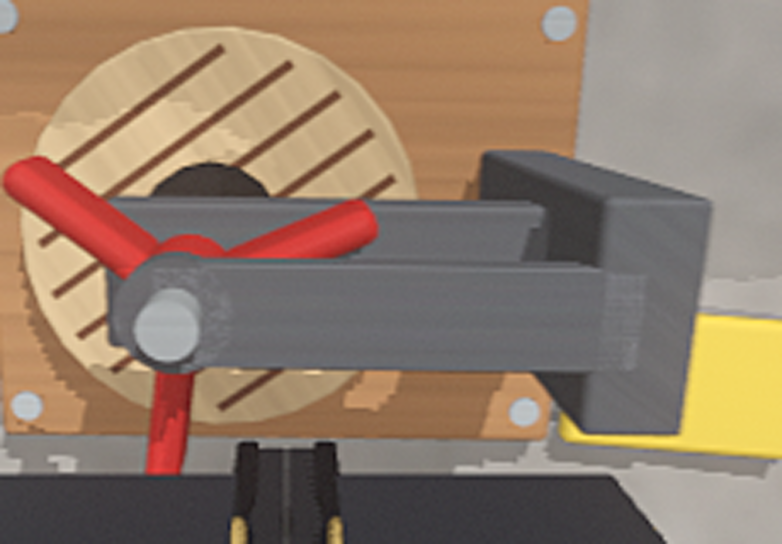

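Emit:
play_rows:
  targets: "-0.7 0.1 0 0 0 0 -1; 0 0 3 0 0 0 -1; 0 0 1.5 0 0 0 -1; 0 0 0 0 0 0 -1"

```text
time: 7.18
position: [0.5938, -0.0165, 0.298]
tool_rot: [2.07, 2.348, 0.01]
ft_force: [-0.0, -0.4, 0.6]
grip_width: 0.009
```

```bash
python3 - <<'E'
from h import *
st(); arc(306,226,7)
E
```

```text
t 7.175 p [ 0.5938 -0.0165  0.298 ] tip z 0.11604685727532893 tip rel axis mm [ 32.1 -35.9] r,ang 48.183920438736415 311.8317438826374 tooly 7.191513133242708 tilt -0.9999180606509728 F [-0.02 -0.39  0.57] T [ 0.03 -0.03 -0.01] g 0.009252049447105122 j [ 0.53  0.34 -0.66  1.71  0.23  1.15 -0.06]
0.46 -1.46 1.08 0.012 0.004 0.014 -1; -0.15 -0.7 0 0 -0 0 -1; -0.02 -0.71 0 0 -0 0 -1; 0.13 -0.71 0 0 -0 0 -1; 0.27 -0.66 0 0 -0 0 -1; 0.39 -0.6 0 0 -0 0 -1; 0.51 -0.51 0 0 -0 0 -1
```

Emit:
play_rows:
  targets: "0.2 0 1.1 0.012 0.004 0.014 -1; 0.3 -1 0 0 0 0 -1; -0.1 -0.7 0 0 0 0 -1; 0 -0.7 0 0 0 0 -1; 0.1 -0.7 0 0 0 0 -1; 0.3 -0.7 0 0 0 0 -1; 0.4 -0.6 0 0 0 0 -1"

```text
time: 8.05
position: [0.5486, -0.0094, 0.2903]
tool_rot: [2.091, 2.334, 0.01]
ft_force: [3.3, -1.1, -0.5]
grip_width: 0.004
```

```bash
python3 - <<'E'
from h import *
st(); s=ctrl.get_state(); q=s['position'][:2]-O; a=np.degrees(np.arctan2(q[1],q[0]))%360
arc(a,a-84,7)
E
```

```text
t 8.05 p [ 0.5486 -0.0094  0.2903] tip z 0.1082603289481758 tip rel axis mm [-13.5 -28.6] r,ang 31.59485008302087 244.7298235382197 tooly 6.295519198290366 tilt -0.9999450368278514 F [ 3.27 -1.15 -0.49] T [-0.29 -0.72 -0.03] g 0.0038633465110852693 j [ 0.57  0.25 -0.68  1.83  0.18  1.11 -0.06]
0.19 -0.78 0.32 0.01 0.002 -0.001 -1; 0.6 -0.46 -0 0 0 -0 -1; 0.68 -0.32 -0 0 0 -0 -1; 0.73 -0.17 -0 0 0 -0 -1; 0.75 -0.02 -0 0 0 -0 -1; 0.74 0.14 -0 0 0 -0 -1; 0.7 0.3 -0 0 0 -0 -1
```

Emit:
play_rows:
  targets: "0.2 -0.8 0.3 0.01 0.002 0 -1; 0.6 -0.5 0 0 0 0 -1; 0.7 -0.3 0 0 0 0 -1; 0.7 -0.2 0 0 0 0 -1; 0.7 0 0 0 0 0 -1; 0.7 0.1 0 0 0 0 -1; 0.7 0.3 0 0 0 0 -1"

```text
time: 8.93
position: [0.5267, 0.0329, 0.286]
tool_rot: [-2.096, -2.337, 0.011]
ft_force: [-0.2, -2.5, -0.5]
grip_width: 0.005
```

```bash
python3 - <<'E'
from h import *
st(); s=ctrl.get_state(); q=s['position'][:2]-O; a=np.degrees(np.arctan2(q[1],q[0]))%360
arc(a,a-60,5)
E
```

```text
t 8.925 p [0.5267 0.0329 0.286 ] tip z 0.10399535565136497 tip rel axis mm [-38.5  13.2] r,ang 40.654915899018185 161.0447816890054 tooly 6.217609443846595 tilt -0.999972149275197 F [-0.21 -2.53 -0.48] T [-0.48 -0.02 -0.02] g 0.005177696172595655 j [ 0.53  0.22 -0.71  1.87  0.16  1.11 -0.13]
0.46 0.74 -0.11 -0.007 0.003 -0.002 -1; 0.54 0.53 0 0 0 -0 -1; 0.41 0.63 0 0 0 -0 -1; 0.27 0.7 0 0 0 -0 -1; 0.12 0.75 0 0 0 -0 -1
```

Emit:
play_rows:
  targets: "0.5 0.7 -0.1 -0.007 0.003 0 -1; 0.5 0.5 0 0 0 0 -1; 0.4 0.6 0 0 0 0 -1; 0.3 0.7 0 0 0 0 -1; 0.1 0.7 0 0 0 0 -1"

```text
time: 9.55
position: [0.5568, 0.0569, 0.2854]
tool_rot: [-2.093, -2.336, 0.006]
ft_force: [-3.0, -1.3, 0.4]
grip_width: 0.005
```

```bash
python3 - <<'E'
from h import *
st(); s=ctrl.get_state(); q=s['position'][:2]-O; a=np.degrees(np.arctan2(q[1],q[0]))%360
arc(a,60,4)
E
```

```text
t 9.55 p [0.5568 0.0569 0.2854] tip z 0.10344591950782484 tip rel axis mm [-8.4 38. ] r,ang 38.95349473404126 102.4587735721166 tooly 6.282707287914048 tilt -0.9999761066140782 F [-3.04 -1.32  0.42] T [-0.31  0.64 -0.1 ] g 0.004841458675856965 j [ 0.46  0.3  -0.71  1.8   0.21  1.13 -0.2 ]
-0.26 0.66 -0.16 -0.007 -0.002 -0.001 -1; -0.12 0.62 -0 0 0 -0 -1; -0.23 0.6 -0 0 0 -0 -1; -0.33 0.55 0 0 0 -0 -1
```

Emit:
play_rows:
  targets: "-0.2 0.7 -0.1 -0.007 -0.002 0 -1; -0.1 0.6 0 0 0 0 -1; -0.2 0.6 0 0 0 0 -1"

```text
time: 9.93
position: [0.5771, 0.0552, 0.2858]
tool_rot: [-2.093, -2.339, -0.001]
ft_force: [-2.8, 0.9, 0.0]
grip_width: 0.008
```

```bash
python3 - <<'E'
from h import *
st()
E
```

```text
t 9.925 p [0.5771 0.0552 0.2858] tip z 0.10376488392374567 tip rel axis mm [12.8 36.7] r,ang 38.81475276636375 70.79518133601331 tooly 6.337736346990722 tilt -0.9999962439879961 F [-2.81  0.91  0.01] T [ 0.06  0.59 -0.  ] g 0.0075956496148170865 j [ 0.45  0.34 -0.7   1.75  0.23  1.14 -0.21]
```

Emit:
play_rows:
  targets: "-0.2 0.4 0 0 0 0 -1; -0.2 0.4 0 0 0 0 -1"

```text
time: 10.18
position: [0.5863, 0.0527, 0.286]
tool_rot: [-2.093, -2.339, -0.003]
ft_force: [-8.9, 3.3, 0.9]
grip_width: 0.008
```

```bash
python3 - <<'E'
from h import *
st()
E
```

```text
t 10.175 p [0.5863 0.0527 0.286 ] tip z 0.10398527538479993 tip rel axis mm [22.1 34.4] r,ang 40.86978882862692 57.24166446042186 tooly 6.356940876198693 tilt -0.9999920309524895 F [-8.89  3.3   0.86] T [ 0.72  1.93 -0.03] g 0.008054087792343737 j [ 0.44  0.36 -0.69  1.73  0.24  1.14 -0.21]
```

Emit:
play_rows:
  targets: "-0.2 0.4 0 0 0 0 -1; -0.1 0.3 0 0 0 0 -1"

```text
time: 10.42
position: [0.5908, 0.0537, 0.2849]
tool_rot: [-2.082, -2.333, 0.004]
ft_force: [-6.4, 1.9, 0.5]
grip_width: 0.006
```

```bash
python3 - <<'E'
from h import *
st()
E
```

```text
t 10.425 p [0.5908 0.0537 0.2849] tip z 0.10293496670123184 tip rel axis mm [24.6 36.1] r,ang 43.68453258812677 55.78165601644975 tooly 6.492461653606128 tilt -0.9998922239002813 F [-6.42  1.9   0.52] T [ 0.62  1.21 -0.04] g 0.006459251159236386 j [ 0.44  0.37 -0.69  1.72  0.24  1.16 -0.21]
```

Emit:
play_rows:
  targets: "-0.5 0.2 0 0.005 0.01 0 -1; -0.3 0.4 0 0 0 0 -1"

```text
time: 10.68
position: [0.5967, 0.0511, 0.2848]
tool_rot: [-2.066, -2.324, -0.007]
ft_force: [-0.1, 1.0, 0.0]
grip_width: 0.004
```

```bash
python3 - <<'E'
from h import *
st()
E
```

```text
t 10.675 p [0.5967 0.0511 0.2848] tip z 0.10293915993964547 tip rel axis mm [28.9 36.6] r,ang 46.60448362640856 51.74630714593328 tooly 6.753050173727841 tilt -0.9994753184994789 F [-0.14  0.96  0.04] T [ 0.06 -0.15 -0.01] g 0.003605162955066548 j [ 0.44  0.39 -0.69  1.7   0.23  1.16 -0.19]
```

Emit:
play_rows:
  targets: "0.6 -0.6 0 0 0 0 -1; 0.3 -0.3 -4 0 0 0 -1; 0 0 -4 0 0 0 -1; 0 0 0 0 0 0 -1; -5 -0.5 0 0 0 0 -1; -4 0 0 0 0 0 -1; 0 0 0 0 0 0 -1"

```text
time: 11.55
position: [0.5952, -0.0343, 0.3657]
tool_rot: [-2.071, -2.334, -0.019]
ft_force: [-0.3, 0.8, 0.2]
grip_width: 0.005
```

```bash
python3 - <<'E'
from h import *
st()
d=shot('wrist','wrist5.png')
cv2.imwrite('pics/w5c.png',cv2.resize(d['pixels'][90:250,170:400],None,fx=3.4,fy=3.4,interpolation=cv2.INTER_CUBIC))
shot('side','side5.png'); s=load('side')
cv2.imwrite('pics/side5c.png',cv2.resize(s['pixels'][125:255,210:340],None,fx=4.6,fy=4.6,interpolation=cv2.INTER_CUBIC))
E
```

```text
t 11.55 p [ 0.5952 -0.0343  0.3657] tip z 0.18379805416593523 tip rel axis mm [ 29.8 -49.2] r,ang 57.51240172728431 301.2141003619662 tooly 6.831483323513891 tilt -0.9997132536903058 F [-0.33  0.79  0.19] T [-0.05 -0.12 -0.02] g 0.0047385359756783535 j [ 0.58  0.3  -0.67  1.62  0.17  1.29  0.  ]
```

View pics/w5c.png

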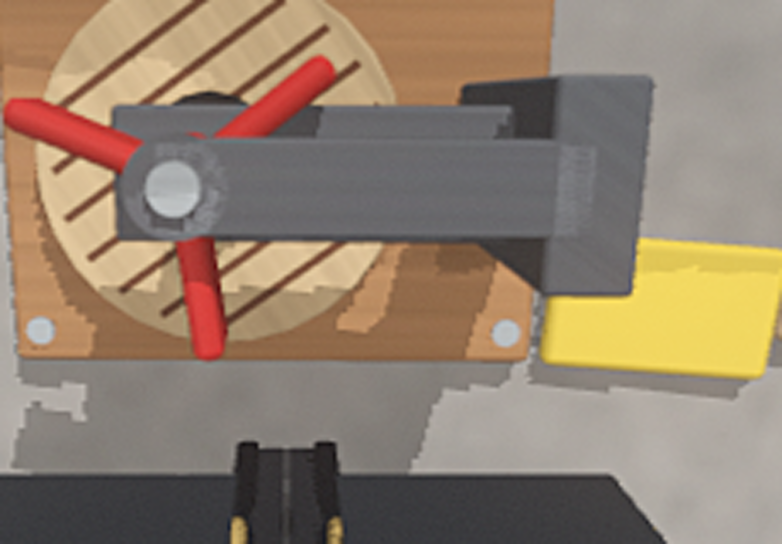

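View pics/side5c.png

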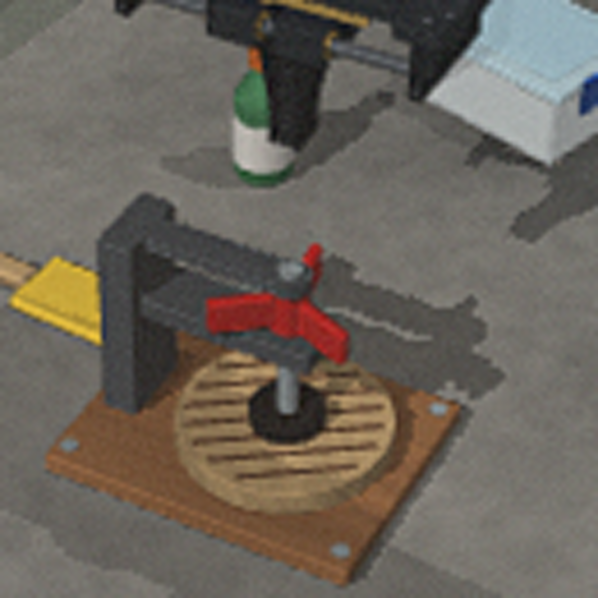

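```bash
cat >> h.py <<'E'
def wang(d,p0,p1,off=(170,90),f=3.4):
    A=[world(d,off[0]+(x+.5)/f-.5,off[1]+(y+.5)/f-.5,.123) for x,y in(p0,p1)]
    v=A[1]-A[0]; q=A[1][:2]-O
    return A[1].round(4),'dir',np.degrees(np.arctan2(v[1],v[0]))%360,'from axis',np.degrees(np.arctan2(q[1],q[0]))%360,np.hypot(*q)
E
python3 - <<'E'
from h import *
d=load('wrist')
print(wang(d,(198,270),(210,350)))
print(wang(d,(120,151),(12,110)))
print(wang(d,(240,128),(325,68)))
s=load('side')
print(wang(s,(300,310),(342,345),(210,125),4.6),wang(s,(270,305),(210,313),(210,125),4.6))
E
```

```text
(array([ 0.574 , -0.0189,  0.123 ]), 'dir', np.float64(283.87598144704856), 'from axis', np.float64(284.7711346808751), np.float64(0.039181466898072274))
(array([0.5227, 0.033 , 0.123 ]), 'dir', np.float64(166.09010114104362), 'from axis', np.float64(161.234817486087), np.float64(0.04359570130467357))
(array([0.5936, 0.0509, 0.123 ]), 'dir', np.float64(41.09113698074413), 'from axis', np.float64(47.10602401546004), np.float64(0.04352001321724141))
(array([0.5154, 0.0395, 0.123 ]), 'dir', np.float64(162.06195137423725), 'from axis', np.float64(157.15596765780904), np.float64(0.05270942970059284)) (array([0.586 , 0.0579, 0.123 ]), 'dir', np.float64(46.58305382751764), 'from axis', np.float64(60.500013524788216), np.float64(0.04466404015025166))
```

```bash
python3 - <<'E'
from h import *
a=np.array(ctrl.get_state()['position']); b=np.array([O[0]-.0365,O[1]-.012,.366])
N=5
plan([a+(b-a)*i/N for i in range(1,N+1)],[np.radians(6.8+(-25-6.8)*i/N) for i in range(1,N+1)])
E
```

```text
0.9 -1.25 0.03 -0.006 -0.026 0.117 -1; 0.76 -1.34 0 0 0 0.111 -1; 0.6 -1.42 0.01 0 0 0.111 -1; 0.44 -1.47 0 0 0 0.111 -1; 0.27 -1.52 0 0 0 0.111 -1
```

Emit:
play_rows:
  targets: "0.9 -1.3 0 -0.006 -0.026 0.117 -1; 0.8 -1.3 0 0 0 0.111 -1; 0.6 -1.4 0 0 0 0.111 -1; 0.4 -1.5 0 0 0 0.111 -1; 0.3 -1.5 0 0 0 0.111 -1; 0 0 0 0 0 0 -1"

```text
time: 12.4
position: [0.5239, 0.0196, 0.3647]
tool_rot: [-2.649, -1.686, -0.002]
ft_force: [0.6, -0.1, -0.1]
grip_width: 0.007
```

```bash
python3 - <<'E'
from h import *
st()
plan([[O[0]-.0365,O[1]-.011,.34]]*1,[np.radians(-25)])
E
```

```text
t 12.4 p [0.5239 0.0196 0.3647] tip z 0.1826908018414844 tip rel axis mm [-40.1   0.9] r,ang 40.065369142564556 178.69087468167785 tooly -25.05867739992492 tilt -0.9999982535369794 F [ 0.55 -0.15 -0.12] T [-0.01 -0.06  0.02] g 0.00747406693452861 j [ 0.53  0.12 -0.65  1.8   0.08  1.25 -0.59]
-0.9 0.82 2.47 -0 -0.002 -0.001 -1
```

Emit:
play_rows:
  targets: "-0.9 0.8 0 0 0 0 -1; 0 0 0 0 0 0 -1; 0 0 3 0 0 0 -1; 0 0 0 0 0 0 -1"

```text
time: 12.9
position: [0.5292, 0.0066, 0.3341]
tool_rot: [-2.646, -1.691, -0.004]
ft_force: [0.5, 0.1, -0.2]
grip_width: 0.004
```

```bash
python3 - <<'E'
from h import *
st()
plan([[O[0]-.0365,O[1]-.011,.287]]*1,[np.radians(-25)])
E
```

```text
t 12.9 p [0.5292 0.0066 0.3341] tip z 0.15212491462072633 tip rel axis mm [-34.5 -12. ] r,ang 36.52937926024079 199.14869776660748 tooly -24.8330228969291 tilt -0.999995682648023 F [ 0.51  0.06 -0.17] T [-0.04 -0.01 -0.08] g 0.004202644534902501 j [ 0.53  0.16 -0.64  1.82  0.1   1.19 -0.58]
0.04 -0.21 4.71 0.001 -0.003 0.003 -1
```

Emit:
play_rows:
  targets: "0 -0.1 3 0 0 0 -1; 0 0 1.5 0 0 0 -1; 0 0 0 0 0 0 -1"

```text
time: 13.28
position: [0.5305, 0.0066, 0.291]
tool_rot: [2.647, 1.691, 0.011]
ft_force: [0.1, -0.6, 0.1]
grip_width: 0.004
```

```bash
python3 - <<'E'
from h import *
st()
plan([[O[0]-.0365,O[1]-.011,.287]]*1,[np.radians(-25)])
E
```

```text
t 13.275 p [0.5305 0.0066 0.291 ] tip z 0.10902761609746983 tip rel axis mm [-32.3 -11.8] r,ang 34.422750642548145 200.12203728533584 tooly -24.847224368475604 tilt -0.9999760170474639 F [ 0.07 -0.62  0.14] T [-0.06 -0.08 -0.02] g 0.004124844623412498 j [ 0.52  0.21 -0.64  1.87  0.13  1.1  -0.6 ]
-0 -0.34 0.4 0.004 -0.005 0.003 -1
```

Emit:
play_rows:
  targets: "0.4 0 0.4 0.004 -0.005 0.003 -1; 0.4 0 0 0 0 0 -1; 0.4 0 0 0 0 0 -1"

```text
time: 13.65
position: [0.5357, 0.0165, 0.2884]
tool_rot: [2.649, 1.684, -0.005]
ft_force: [-4.6, -4.7, 2.5]
grip_width: 0.001
```

```bash
python3 - <<'E'
from h import *
st()
E
```

```text
t 13.65 p [0.5357 0.0165 0.2884] tip z 0.10636989161238647 tip rel axis mm [-28.6  -3.2] r,ang 28.759960487174567 186.32675957813464 tooly -25.107170346806395 tilt -0.9999923391103106 F [-4.59 -4.73  2.46] T [-1.08  1.03 -0.04] g 0.0014971599851861174 j [ 0.5   0.23 -0.64  1.86  0.15  1.11 -0.64]
```

Emit:
play_rows:
  targets: "0.3 0 0 0 0 0 -1; 0.3 0 0 0 0 0 -1"

```text
time: 13.9
position: [0.537, 0.0186, 0.2884]
tool_rot: [2.649, 1.679, -0.02]
ft_force: [-6.3, -7.3, 4.3]
grip_width: 0.003
```

```bash
python3 - <<'E'
from h import *
st()
E
```

```text
t 13.9 p [0.537  0.0186 0.2884] tip z 0.10643744964084118 tip rel axis mm [-28.5  -2.5] r,ang 28.60476819399433 184.92434680392586 tooly -25.252233343667722 tilt -0.9999016103102236 F [-6.35 -7.28  4.3 ] T [-1.64  1.2  -0.01] g 0.002533503161500147 j [ 0.49  0.23 -0.64  1.85  0.16  1.12 -0.65]
```

Emit:
play_rows:
  targets: "-0.6 0 0 0 0.01 0 -1; 0 -0.7 0 0 0 0 -1; 0 -0.3 0 0 0 0 -1; 0 0 0 0 0 0 -1"

```text
time: 14.4
position: [0.526, 0.0196, 0.2902]
tool_rot: [2.652, 1.684, 0.003]
ft_force: [-0.0, -0.4, -0.1]
grip_width: 0.004
```

```bash
python3 - <<'E'
from h import *
st()
E
```

```text
t 14.4 p [0.526  0.0196 0.2902] tip z 0.10822290275727259 tip rel axis mm [-37.7   0.7] r,ang 37.682241733557774 178.87855754090484 tooly -25.17231542575387 tilt -0.9999977708506386 F [-0.04 -0.36 -0.08] T [-0.03 -0.05 -0.02] g 0.0037012593542143494 j [ 0.5   0.2  -0.65  1.88  0.13  1.1  -0.63]
```

Emit:
play_rows:
  targets: "0.3 0 0.2 0 0 0 -1; 0.3 0 0 0 0 0 -1"

```text
time: 14.65
position: [0.5278, 0.0223, 0.2884]
tool_rot: [2.65, 1.679, -0.008]
ft_force: [-5.6, -7.1, 4.5]
grip_width: 0.007
```

```bash
python3 - <<'E'
from h import *
st()
E
```

```text
t 14.65 p [0.5278 0.0223 0.2884] tip z 0.10639411005971891 tip rel axis mm [-36.6   2.1] r,ang 36.669968920988026 176.72720275541607 tooly -25.277425466912742 tilt -0.9999767290579087 F [-5.61 -7.14  4.53] T [-1.52  1.12  0.  ] g 0.006900871550557537 j [ 0.49  0.21 -0.65  1.87  0.15  1.11 -0.65]
```

Emit:
play_rows:
  targets: "0.3 0 0 0 0 0 -1; 0.3 0 0 0 0 0 -1"

```text
time: 14.9
position: [0.5291, 0.0236, 0.2882]
tool_rot: [2.65, 1.673, -0.025]
ft_force: [-5.5, -5.6, 5.0]
grip_width: 0.006
```

```bash
python3 - <<'E'
from h import *
st()
E
```

```text
t 14.9 p [0.5291 0.0236 0.2882] tip z 0.10617875865897355 tip rel axis mm [-36.7   1.9] r,ang 36.70363546175822 176.95593108755054 tooly -25.481748797928937 tilt -0.999844656360508 F [-5.47 -5.58  5.02] T [-1.24  0.94 -0.03] g 0.0057274592528656024 j [ 0.49  0.22 -0.65  1.87  0.16  1.12 -0.67]
```

Emit:
play_rows:
  targets: "-0.8 0 0 0 0.018 0 -1; -0.8 0 0 0 0 0 -1; 0 0 -4 0 0 0 -1; 0 0 -4 0 0 0 -1; -4 0 0 0 0 0 -1; -4 0 0 0 0 0 -1; 0 0 0 0 0 0 -1"

```text
time: 15.78
position: [0.4868, -0.0655, 0.3698]
tool_rot: [-2.652, -1.677, -0.007]
ft_force: [-0.1, -0.2, -0.5]
grip_width: 0.003
```

```bash
python3 - <<'E'
from h import *
st()
d=shot('wrist','wrist6.png')
shot('side','side6.png'); s=load('side')
cv2.imwrite('pics/side6c.png',cv2.resize(s['pixels'][125:255,210:340],None,fx=4.6,fy=4.6,interpolation=cv2.INTER_CUBIC))
E
```

```text
t 15.775 p [ 0.4868 -0.0655  0.3698] tip z 0.18782319839465214 tip rel axis mm [-76.9 -83.6] r,ang 113.58215427071174 227.3936351282195 tooly -25.379696573766147 tilt -0.9999851370409382 F [-0.07 -0.22 -0.52] T [-0.   -0.1   0.01] g 0.0033775410630436913 j [ 0.66  0.03 -0.58  1.86  0.01  1.25 -0.37]
```

View pics/wrist6.png

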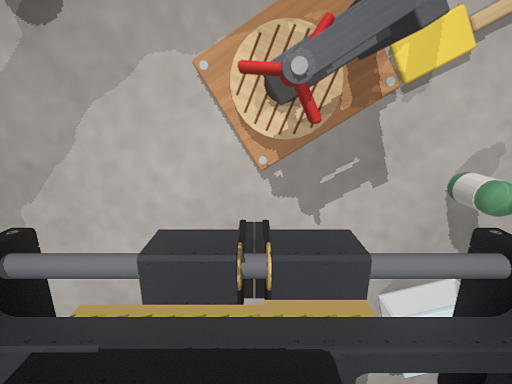

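View pics/side6c.png

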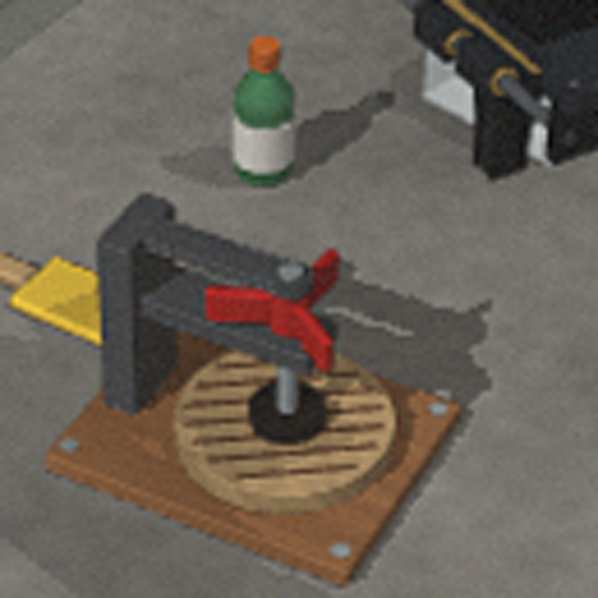

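```bash
cat > ang.py <<'E'
from h import *
def nut(d):
    im=d['pixels'].astype(int); m=(im[...,2]>110)&(im[...,1]<70)&(im[...,0]<70)
    vs,us=np.nonzero(m); P=np.array([world(d,u,v) for u,v in zip(us,vs)])
    P=P[(abs(P[:,2]-.1225)<.0035)]
    best=None
    from scipy.optimize import minimize
    def cost(x):
        q=P[:,:2]-x[1:]; a=np.arctan2(q[:,1],q[:,0])
        r=np.hypot(*q.T); k=(r>.015)&(r<.05)
        dev=(a-x[0]+np.pi/3)%(2*np.pi/3)-np.pi/3
        e=r*np.sin(dev); return np.mean(np.minimum(e[k]**2,(.006)**2))*1e6+ 50*np.sum((x[1:]-O)**2)*1e3
    rs=[minimize(cost,[np.radians(a),*O],method='Nelder-Mead') for a in range(0,120,15)]
    b=min(rs,key=lambda r:r.fun); return len(P),np.degrees(b.x[0])%120,b.x[1:],b.fun
if __name__=='__main__':
    for n in('wrist','side'): print(n,nut(load(n)))
    d=load('top'); print('top at start',nut(d))
E
python3 ang.py
```

```text
wrist (1012, np.float64(31.153176093205655), array([0.56253485, 0.02069638]), np.float64(4.549752050504037))
side (76, np.float64(31.42271783714746), array([0.56131882, 0.02057312]), np.float64(8.59632428045063))
top at start (0, np.float64(0.0), array([0.564, 0.019]), np.float64(nan))
  return _methods._mean(a, axis=axis, dtype=dtype,
  ret = ret.dtype.type(ret / rcount)
```

```bash
python3 - <<'E'
from h import *
a=cv2.imread('pics/side0.png');b=cv2.imread('pics/side6.png')
d=cv2.absdiff(a,b).max(2)
for n,(x0,y0,x1,y1) in dict(lunch=(120,250,230,355),cup=(220,300,300,365),spat=(170,165,235,200),glue=(255,128,280,168),A=(350,140,412,190),B=(300,118,352,160),trivet=(245,212,300,240),base=(218,212,300,250)).items(): print(n,(d[y0:y1,x0:x1]>40).mean().round(3))
v=np.hstack([a[100:260,170:420],b[100:260,170:420]]); cv2.imwrite('pics/cmp.png',cv2.resize(v,None,fx=1.6,fy=1.6))
E
```

```text
lunch 0.0
cup 0.0
spat 0.0
glue 0.0
A 0.015
B 0.717
trivet 0.036
base 0.018
```

View pics/cmp.png

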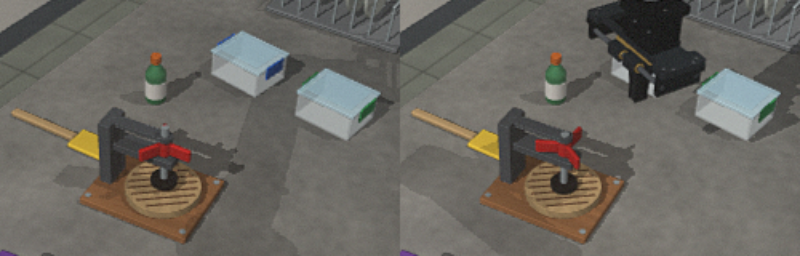

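```bash
python3 -c "
from bench import ctrl
print(ctrl.close_job())"
```

```text
the job is handed in; nothing more can be done
None
```

The wing nut is at its stop with the pad down on the trivet, and the job was handed in at about 16 s of the 64 s limit. I pushed the wings round clockwise with the closed fingertips, in two long strokes and one short finishing stroke, without gripping the nut.

- **First check failed:** near the end of the second long stroke the finger slid outward along the wing. The nut then read about 44°, some 13° short of the stop.
- **Finishing stroke:** I turned the tool and pushed another wing instead. On the first try the finger ran into the strap's round eye at about 10 N, so I moved it outward and pushed again.
- **Stop reached:** the wing then held firm against about 9 N at 37 mm from the axis, roughly 0.3 N m, which is well above the stated friction. The wing angle measured afterwards was 31.2° (wrist camera) and 31.4° (side camera), against an expected 30.7° at 9.0 rad.
- **Surroundings:** comparing the side pictures from before and after, the trivet, base, lunchbox, cup, spatula, glue and container_a look unmoved. Container_b was hidden behind the gripper in the last picture, so I could not check it, though the arm never came down near it.
- **Pad pressure:** I did not measure it directly. It follows from the nut being at its stop and the pad being seen on the trivet.
- **Forces:** the highest wrist force I read was about 10 N, and the gripper was clear of everything when I handed in.

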